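Weigh the tube carrier on the hanging spring scale

ROBOT

A 6-joint arm with a two-finger parallel gripper is mounted at the origin on the work surface. World frame = base frame: x ahead of the robot, y to its left, z up, the work surface at z = 0. Lengths are in m, angles in rad, forces in N, time in s.
With the tool pointing down it reaches from about 0.3 to 0.875 m from the base axis. Payload 6.4 kg.
Tool frame: the origin (TCP) lies midway between the tips of the shut fingers; the grasp point (between the pads) lies 19 mm behind it; z points along the fingers, y is the direction in which the jaws open and shut (so a half turn about z gives the same grasp; the last joint's range is limited). The gripper opens to 85 mm and grips with 20 to 120 N. Pads are 22 mm wide; open, the fingers measure 114 mm over their backs; the gripper's body (76 mm by 85 mm) begins 54 mm behind the grasp point. The pads swing forward as they close: fully open they stand 13 mm farther back than shut.
Start: joints at [0.913, 0.181, 1.607, -0, 1.354, -0.206], TCP at [0.251, 0.517, 0.197] pointing down, gripper open.
Joint ranges: [-2.99, 2.99], [-0.89, 2.07], [0.3, 2.58], [-1.14, 4.28], [0, 2.63], [-3.12, 3.12]. Speed limits (rad/s): [2.57, 2.57, 3.01, 3.14, 3.14, 3.14].

INTERFACE

Orientations are given as a unit quaternion [w, x, y, z].
In Python, from bench import get_obs, camera, hand_in gives the robot as it stands.
- The arm moves only by the tool drive_tool, never from a script. Its argument "deltas" is a list of rows, each a list of 2 entries, a list of its own where there are three numbers: the shift along the world's x, y, z in m, then the turn about the world's z in rad. A call has 1 to 10 rows; each row shifts and turns the pose as measured when the row begins; what a row does not reach is not made up. A row lasts 1/10 s, in which the tool goes at most 50 mm and 8.59 degrees, less where a joint would pass 70% of its speed; a pose out of reach is approached as far as the arm can. A call is refused whole if a number of a shift passes 0.05 or a number of a turn 0.15, either way. A call with a gripper value outside its range is refused whole. "gripper" is the opening, from 0 (shut) to 1 (fully open), set as the call begins (left out, the last holds). The fingers move at their own pace and stop on an object; the grip force is fixed at half the most. Time passes only in rows, so rows that do not move let the fingers close. It gives the time, the measured TCP pose, the force and the opening at its end, in the units of the state.
- get_obs(): the state, without advancing time (a new reading comes with each control period).
- camera(name): name is "side" or "top" or "wrist"; returns a dict with "frame" (480x640x3 uint8, red, green, blue), "fx", "fy", "cx", "cy" (pixels), "eye" and "attitude" of the camera in the world. Camera axes: x right, y down, z forward; pixel columns grow to the right and rows downward; lengths in m; the calibration is good to about 2 mm. A picture is of the moment at which its call begins. There is no depth.
- hand_in(): hands the job in, once; it reports no verdict.
The state is a dict: "time_s": time; "q": joint angles; "dq": joint speeds; "joint_efforts": joint torques, N m; "eef_pos": TCP position; "eef_rot": TCP orientation; "wrist_force": force on the tool from outside, world axes, zero at the start; "torque": the same for the moment, N m; "opening": opening from 0.0 (shut) to 1.0 (fully open).
Only numpy, scipy, OpenCV 4.12 (cv2) and the standard library are available. Lean on these libraries where they do the work, as an engineer would, in place of code of your own. Each camera call takes 0.05 s, during which the arm holds its last target.

TASK

Weigh the carrier of sample tubes: pick it up by its black grip, keep it upright, and hang its bar in the hook of the spring scale. Lower it slowly until the spring alone bears all its weight, and only then let go, so that the pointer never jumps and is never pulled past the last mark; leave the carrier hanging still and do not bump the scale or move the other things on the bench.

Things in the scene. Friction and masses are not known exactly. Their poses are not given: they have to be found in the camera images.
- carrier: Loose steel tube carrier: box 100 (x) x 70 (y) x 50 high, six fixed white capped tubes (tops at 87); 8 mm rods rise in its plane y = 0 from the ends to a level hanging bar; over the bar's middle, on a stem, a black grip block. Origin: centre of underside; z up, x along the bar; a half turn about z looks the same. Weighs 0.30 to 0.96 kg, unknown each time: the scale is to show it.
- carrier_bar (a point): Centre of the hanging bar, 135 above the carrier's underside: round, 8 thick, along the carrier's x, 44 long between rods that slope down and outward from its ends. Below it 40 is open down to the tube tops, from both y sides; the grip block's underside is 16 above the bar's top (8 mm stem between). Same axes as the carrier.
- carrier_grip (a point): Point to grip in the black block, 178 above the carrier's underside, 43 above the bar's centre. The block is 30 (x) x 22 (y) x 42 high; its top is 19 above this point. Same axes as the carrier. Grip across the 30 (along x) to keep the fingers clear of the hook.
- scale: Fixed white spring scale: base plate from -155 to +45 in x, 170 wide, 12 thick; housing 50 (x) x 60 (y) standing at the origin, 346 high; strips with marks 10 apart on its two sides (top mark at height 270, last at 170), a black pointer moves along them with the hook. Origin: under the housing, on the bench; z up; the hook juts out to the -x side.
- hook_seat (a point): Where the bar's centre lies when seated; moves with the hook. 115 out on the scale's -x side, 262 above the bench unloaded; scale's axes. Hook: steel strap 14 wide (y) with a V notch for a bar lying along y, 28 wide at the mouth, bottom 6 below this point. The free lip ends 18 out to -x, its top 10 above this point; behind, the strap runs level, top 8 above, to the housing front at +90.
- hook (a joint): Downward travel of hook and pointer in m: 0 unloaded (upper stop), last mark at 0.100, end stop 0.108. Spring: 0.12 N per mm plus 0.4 N to leave the stop, lightly damped, so the carrier alone settles between about 0.02 and 0.076. A move faster than 0.07 m/s, down or up, counts as a jump. The bar comes over the lip from the scale's -x side and drops into the notch.
- reagent: Loose bystander: white bottle, 66 across, 130 high; origin under its centre. Leave alone.
- dishes: Loose bystander: stack of clear dishes, 88 across, 32 high; origin under its centre. Leave alone.
- tipbox: Loose bystander: closed grey box with white lid, 84 x 124 x 57 high; origin under its centre. Leave alone.
Things that resemble listed ones, but are neither listed nor needed, are in the scene too. Several things have the shape of the carrier; the one meant has the colours described above.

How it is judged:
By the outcome, as a careful person would: the job done as asked, in the order asked, and still so for the second after the job is handed in, with the robot touching nothing.
It also fails if it takes over 58 s, if anything falls off the work surface, if the arm or the gripper's body presses on something with over 40 N, if the wrist force passes 120 N, or if a joint passes its speed limit or range.

## Working session

There is one attempt and no reset: what is moved stays moved. The work goes in short steps, Python scripts to look and compute and a tool call to move; the robot and the scene stay as the last step left them, time stands still between calls to the robot, and variables do not carry over. Pictures are saved under pics/ and viewed, and the job is handed in when it is done.

Besides the shell and the picture viewer there is one more tool, called after ">>>" by a JSON object that holds its "name" and its "arguments". drive_tool: Moves the arm, as the interface text tells. Its arguments: {"type":"object","properties":{"deltas":{"type":"array","items":{"type":"array"}},"gripper":{"type":"number"}},"required":["deltas"]}

```bash
mkdir -p pics; ls
cat > h.py <<'E'
from bench import get_obs, camera, hand_in
import numpy as np, cv2
def snap(n,tag):
    c=camera(n); cv2.imwrite(f'pics/{n}_{tag}.png',c['frame'][:,:,::-1]); 
    np.save(f'pics/{n}_{tag}.npy',c,allow_pickle=True); return c
E
python3 - <<'E'
from h import *
for n in ['side','top','wrist']:
    c=snap(n,'0'); print(n,{k:c[k] for k in c if k!='frame'})
print(get_obs())
E
```

```text
pics
side {'fx': 571.2940465577527, 'fy': 571.2940465577527, 'cx': 313.4456742584391, 'cy': 236.1631981999393, 'eye': array([0.47622705, 1.19198359, 1.00918831]), 'attitude': array([ 0.00328719, -0.00749086,  0.89338027, -0.44922687])}
top {'fx': 598.5663956050647, 'fy': 598.5663956050647, 'cx': 316.10004690486375, 'cy': 234.1591096646139, 'eye': array([0.20789862, 0.05159122, 1.67584482]), 'attitude': array([-0.07357269,  0.70895696, -0.69835029,  0.06537545])}
wrist {'fx': 335.95905033702553, 'fy': 335.95905033702553, 'cx': 319.2055920556325, 'cy': 239.88866905458855, 'eye': array([0.18747441, 0.54855255, 0.3722316 ]), 'attitude': array([0.1210519 , 0.8387751 , 0.52556802, 0.07470633])}
{'time_s': 0.15, 'q': array([ 9.12703643e-01,  1.81357785e-01,  1.60776028e+00,  6.42564507e-06,
        1.35380983e+00, -2.06295977e-01]), 'dq': array([ 0.00076505, -0.00297896, -0.00262808, -0.00057644,  0.00018094,
        0.00158673]), 'joint_efforts': array([ 4.30553891e-04, -4.45259750e+01, -3.51692569e+01, -2.63344255e-04,
        5.75951519e-03, -1.08213061e-05]), 'eef_pos': array([0.25072755, 0.51694447, 0.19650695]), 'eef_rot': array([-2.82491164e-04,  2.23982608e-01,  9.74592913e-01, -6.04918353e-04]), 'wrist_force': array([-0.40457668, -1.12862226,  0.7103625 ]), 'torque': array([-0.02678992, -0.04250518, -0.05972612]), 'opening': 0.9970921436558405}
```

View pics/side_0.png

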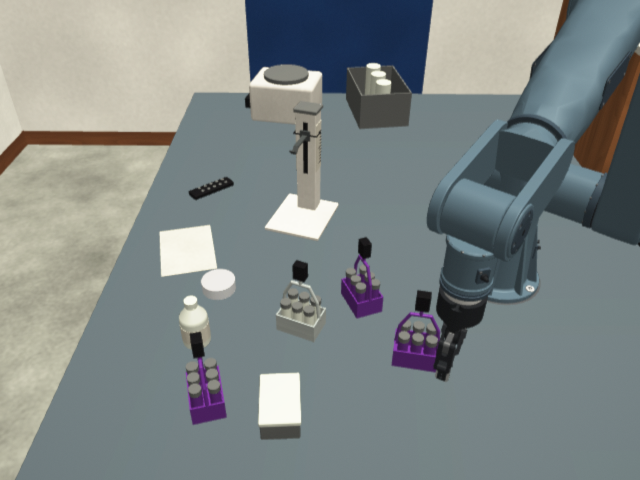

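View pics/top_0.png

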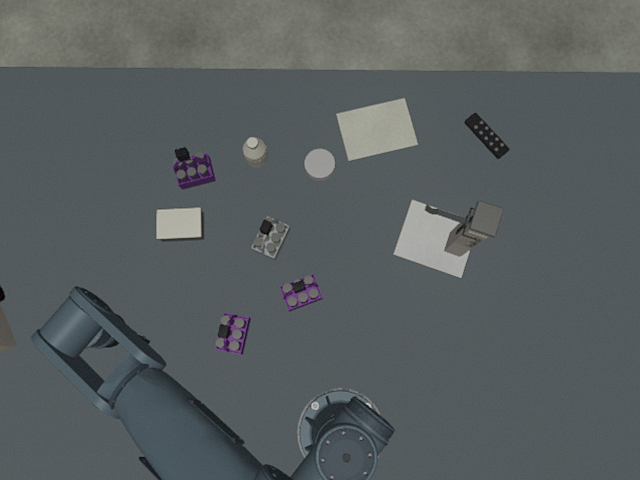

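View pics/wrist_0.png

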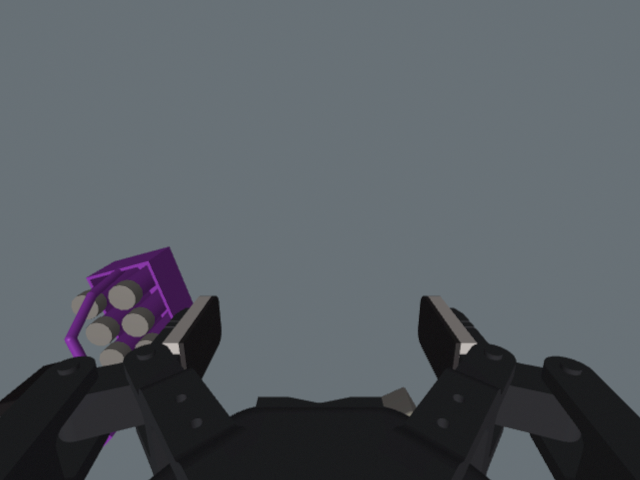

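The grey/steel carrier is at side (301,310), top (270,237). Purple ones are decoys. The scale is at side (310,170), top (470,230), with its hook pointing to image upper-left at top (430,208). I'll enlarge these areas.

```bash
cat >> h.py <<'E'
from scipy.spatial.transform import Rotation as R
def rot(c): 
    q=c['attitude']; return R.from_quat([q[1],q[2],q[3],q[0]]).as_matrix()
def ray(c,p):
    d=rot(c)@np.array([(p[0]-c['cx'])/c['fx'],(p[1]-c['cy'])/c['fy'],1]); return c['eye'],d
def onz(c,p,z):
    e,d=ray(c,p); return e+d*(z-e[2])/d[2]
def tri(cp):
    A=np.zeros((3,3));b=np.zeros(3)
    L=[]
    for c,p in cp:
        e,d=ray(c,p);d=d/np.linalg.norm(d);P=np.eye(3)-np.outer(d,d);A+=P;b+=P@e;L.append((P,e))
    x=np.linalg.solve(A,b); return x,[round(1e3*np.linalg.norm(P@(x-e)),1) for P,e in L]
def proj(c,X):
    v=rot(c).T@(np.array(X)-c['eye']); return np.array([c['fx']*v[0]/v[2]+c['cx'],c['fy']*v[1]/v[2]+c['cy']])
def load(n): return np.load(f'pics/{n}.npy',allow_pickle=True).item()
E
python3 - <<'E'
from h import *
def z(n,x,y,w,h,s,o):
    im=load(n)['frame'][y:y+h,x:x+w,::-1]; cv2.imwrite('pics/'+o,cv2.resize(im,None,fx=s,fy=s,interpolation=cv2.INTER_CUBIC))
s=load('side_0');t=load('top_0')
z('side_0',265,250,80,100,6,'zs_c.png');z('top_0',235,200,70,70,8,'zt_c.png')
z('side_0',255,90,100,150,4,'zs_s.png');z('top_0',385,190,130,95,6,'zt_s.png')
E
```

```text
(no output)
```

View pics/zs_c.png

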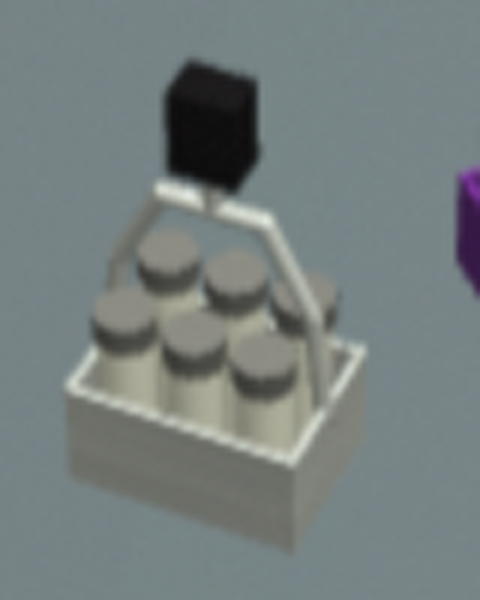

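View pics/zt_c.png

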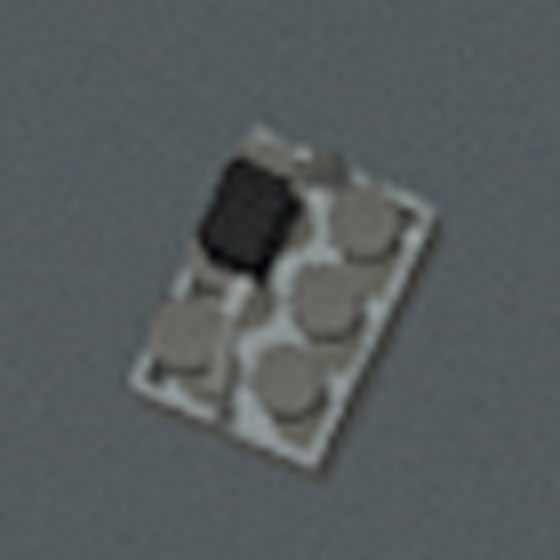

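View pics/zs_s.png

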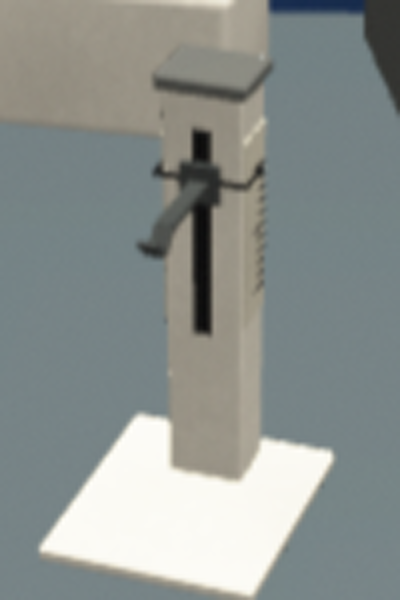

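View pics/zt_s.png

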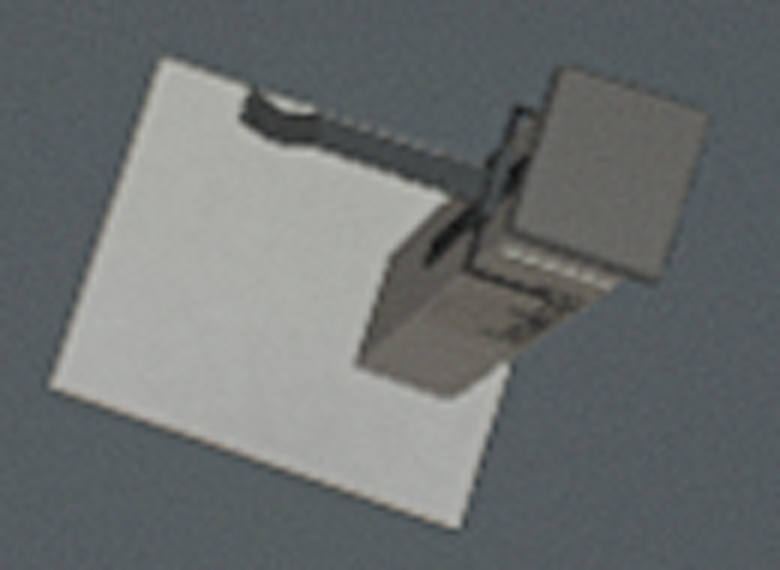

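```bash
cat > m.py <<'E'
from h import *
s=load('side_0');t=load('top_0')
def un(x0,y0,k,pts): return [( x0+(u+.5)/k-.5, y0+(v+.5)/k-.5) for u,v in pts]
# carrier rim
P=np.array([onz(t,p,.05)[:2] for p in un(235,200,8,[(258,128),(435,210),(318,465),(135,383)])])
print('rim',P.round(4).tolist(),'c',P.mean(0), 'len',[round(np.linalg.norm(P[i]-P[(i+1)%4]),4) for i in range(4)])
d=P[2]-P[1]+P[3]-P[0]; print('top long axis deg',np.degrees(np.arctan2(d[1],d[0])))
Q=np.array([onz(s,p,.05)[:2] for p in un(265,250,6,[(72,385),(295,460),(365,347)])])
print('side rim',Q.round(4).tolist()); d=Q[1]-Q[0]; print('deg',np.degrees(np.arctan2(d[1],d[0])),np.linalg.norm(d),np.linalg.norm(Q[2]-Q[1]),'c',(Q[0]+Q[2])/2)
# block
def cen(c,x,y,w,h):
    im=c['frame'][y:y+h,x:x+w].max(2); m=(im<45).astype('uint8'); n,l,st,ce=cv2.connectedComponentsWithStats(m); i=1+st[1:,4].argmax(); print(st[i]); 
    return ce[i]+[x,y]
bs=cen(s,285,255,30,30);bt=cen(t,255,212,25,25)
print('block',bs,bt,tri([(s,bs),(t,bt)]))
# plate
T=np.array([onz(t,p,.012)[:2] for p in un(385,190,6,[(165,58),(50,385),(460,527)])])
print('plate',T.round(4).tolist(),[np.linalg.norm(T[1]-T[0]),np.linalg.norm(T[2]-T[1])],'c',(T[0]+T[2])/2)
S=np.array([onz(s,p,.012)[:2] for p in un(255,90,4,[(138,413),(40,548),(252,595),(333,455)])])
print('plateS',S.round(4).tolist(),[np.linalg.norm(S[i]-S[(i+1)%4]) for i in range(4)],'c',S.mean(0))
for d in (T[2]-T[1],T[0]-T[1],S[2]-S[1],S[3]-S[0],S[0]-S[1],S[3]-S[2]): print(np.degrees(np.arctan2(d[1],d[0])).round(2))
E
python3 m.py
```

```text
rim [[0.5829, 0.2115], [0.5545, 0.149], [0.4644, 0.187], [0.4921, 0.2511]] c [0.52347446 0.19965166] len [np.float64(0.0686), np.float64(0.0979), np.float64(0.0698), np.float64(0.0991)]
top long axis deg 156.8023788891076
side rim [[0.5792, 0.2122], [0.4901, 0.2518], [0.4629, 0.1886]]
deg 156.0230124909717 0.09751467806020894 0.06884334591093941 c [0.52104943 0.20038732]
[  8   6  15  21 246]
[  5   8  12  15 117]
block [299.66260163 270.72764228] [265.58974359 226.91452991] (array([0.52347145, 0.20139018, 0.17545771]), [np.float64(0.6), np.float64(0.6)])
plate [[0.6453, -0.1995], [0.4864, -0.1433], [0.4223, -0.3329]] [np.float64(0.16856909828238117), np.float64(0.20016397964679405)] c [ 0.53379237 -0.26620294]
plateS [[0.5804, -0.3852], [0.6442, -0.1954], [0.485, -0.1395], [0.4227, -0.3258]] [np.float64(0.2002611838946855), np.float64(0.16878838061854212), np.float64(0.19645417250626265), np.float64(0.16856338805299417)] c [ 0.53306618 -0.26146634]
-108.68
-19.49
160.66
159.36
-108.58
-108.49
```

```bash
cat > m2.py <<'E'
from h import *
s=load('side_0');t=load('top_0')
o=np.array([.5334,-.264]);a=np.radians(-108.6);X=np.array([np.cos(a),np.sin(a)]);Y=np.array([-X[1],X[0]])
O=o+.055*X; print('origin',O,'seat',O-.115*X, 'X',X)
def W(x,y,z): return np.r_[O+X*x+Y*y,z]
for n,c in(('side_0',s),('top_0',t)):
    im=c['frame'][:,:,::-1].copy(); x0,y0=(255,90) if n[0]=='s' else (385,190)
    im=cv2.resize(im[y0:y0+150,x0:x0+130],None,fx=5,fy=5,interpolation=cv2.INTER_CUBIC)
    pts=[(-.133,-.007,.272),(-.133,.007,.272),(-.115,0,.262),(-.025,-.007,.270),(-.025,.007,.27),(-.101,.007,.27),(-.101,-.007,.27),(-.025,-.03,.346),(-.025,.03,.346),(.025,-.03,.346),(.025,.03,.346),(-.025,.03,.012),(-.025,-.03,.012)]
    for p in pts:
        u=(proj(c,W(*p))-[x0,y0]+.5)*5-.5; cv2.circle(im,tuple(int(round(v)) for v in u),3,(0,0,255),-1)
    cv2.imwrite(f'pics/ov_{n}.png',im[:600])
# purple blocks
hsv=cv2.cvtColor(t['frame'],cv2.COLOR_RGB2HSV); m=((hsv[...,0]>130)&(hsv[...,0]<160)&(hsv[...,1]>100)).astype('uint8')
m=cv2.dilate(m,np.ones((5,5)));n,l,st,ce=cv2.connectedComponentsWithStats(m)
for i in range(1,n):
    if st[i,4]>200: print('purple',onz(t,ce[i],.07))
print('bottle',onz(t,(255,145),.12))
E
python3 m2.py
```

```text
origin [ 0.51585724 -0.31612726] seat [ 0.55253756 -0.2071339 ] X [-0.31895931 -0.94776841]
purple [0.70291558 0.41817573 0.07      ]
purple [0.36645479 0.11061979 0.07      ]
purple [0.25675921 0.28704091 0.07      ]
bottle [0.76425806 0.24331381 0.12      ]
```

View pics/ov_side_0.png

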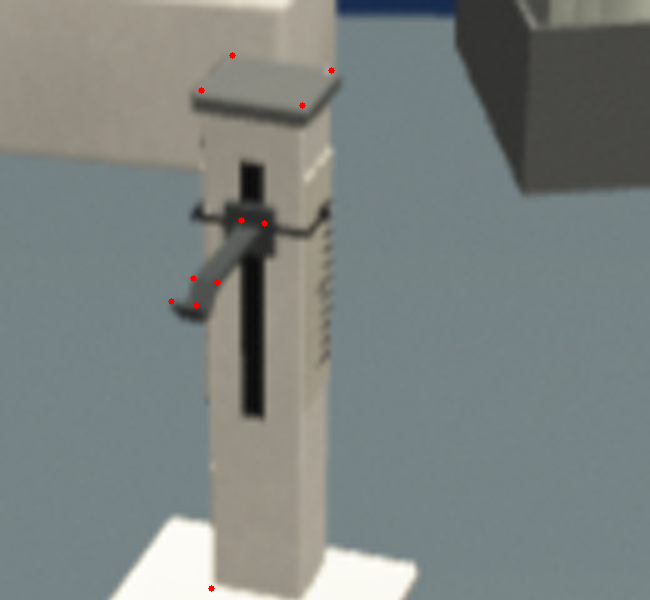

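View pics/ov_top_0.png

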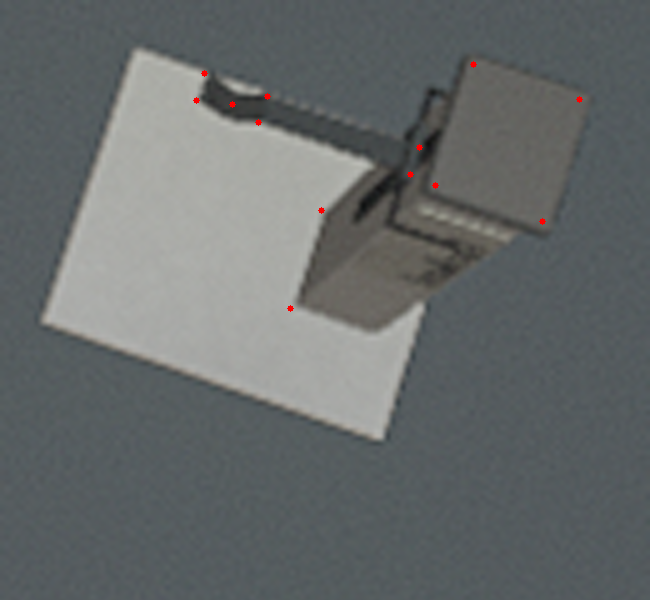

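Both views agree within about 3 mm. Carrier grip is at about (0.523, 0.200) with its bar at −23.6°. The hook seat is at about (0.551, −0.208), and the bar must lie at −18.6° there. The tool has to turn about −1.53 rad. I'll rise first, then go over.

>>> {"name": "drive_tool", "arguments": {"deltas": [[[0,0,0.05],-0.15],[[0,0,0.05],-0.15],[[0.02,-0.02,0.03],-0.15],[[0.027,-0.032,0],-0.15],[[0.027,-0.032,0],-0.15],[[0.027,-0.032,0],-0.15],[[0.027,-0.032,0],-0.15],[[0.027,-0.032,0],-0.15],[[0.027,-0.032,0],-0.15],[[0.027,-0.032,0],-0.15]], "gripper": 1}}

```text
time_s: 1.15
eef_pos: [0.4598, 0.2645, 0.3283]
eef_rot: [-0.005, 0.83, 0.558, 0.0]
wrist_force: [0.5, 0.8, -0.2]
opening: 1.003
```

>>> {"name": "drive_tool", "arguments": {"deltas": [[[0.032,-0.032,0],-0.015],[[0.025,-0.026,-0.02],-0.01],[[0.006,-0.006,-0.02],0],[[0,0,-0.01],0],[[0,0,0],0]]}}

```text
time_s: 1.65
eef_pos: [0.5274, 0.1921, 0.2757]
eef_rot: [-0.004, 0.84, 0.542, 0.0]
wrist_force: [-1.0, 0.2, -0.2]
opening: 1.001
```

Run:
```python
from h import *
o=get_obs();print(o['eef_pos'],o['eef_rot'],o['wrist_force'],o['time_s'])
q=o['eef_rot'];print(np.degrees(2*np.arctan2(q[2],q[1]))-90)
c=snap('wrist','1')
for X in [(.523,.2005,.197)]: print(proj(c,X))
```

```text
[0.52743598 0.19207791 0.2757032 ] [-4.48936082e-03  8.40323419e-01  5.42066780e-01  6.58955558e-05] [-0.97884072  0.19582828 -0.2161176 ] 1.65
-24.35036569667527
[309.170163   229.98260519]
```

View pics/wrist_1.png

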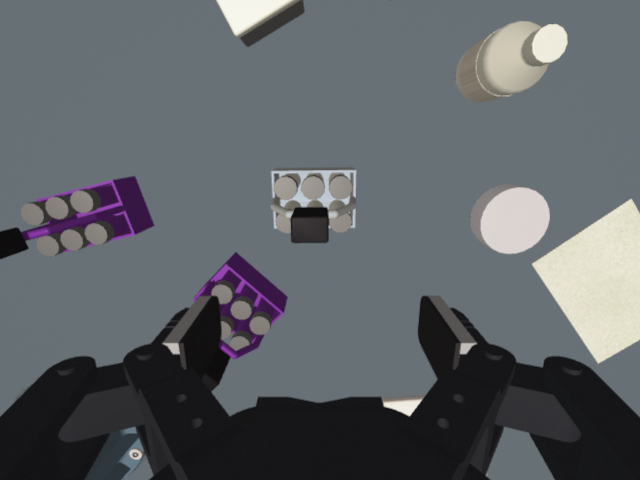

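The wrist view shows the grip block at (310,226), against a predicted (309,230), with the box edges level in the image. So position and yaw are good. I'll centre and then descend.

>>> {"name": "drive_tool", "arguments": {"deltas": [[[-0.004,0.008,0],0],[[0,0,-0.01],0],[[0,0,-0.02],0],[[0,0,-0.01],0],[[0,0,0],0]]}}

```text
time_s: 2.2
eef_pos: [0.5224, 0.2059, 0.239]
eef_rot: [-0.003, 0.838, 0.545, 0.004]
wrist_force: [-0.0, -0.6, 0.4]
opening: 1.002
```

Run:
```python
from h import *
o=get_obs();print(o['eef_pos'])
c=snap('wrist','2')
print(proj(c,(.523,.2005,.197)))
m=(c['frame'].max(2)<40).astype('uint8'); m[:, :230]=0;m[:,410:]=0;m[330:]=0
n,l,st,ce=cv2.connectedComponentsWithStats(m);print(st[1:],ce[1:])
```

```text
[0.52242687 0.20592264 0.23897229]
[321.83753363 258.48803898]
[[301 229  42  43 684]] [[321.45321637 240.43128655]]
```

View pics/wrist_2.png

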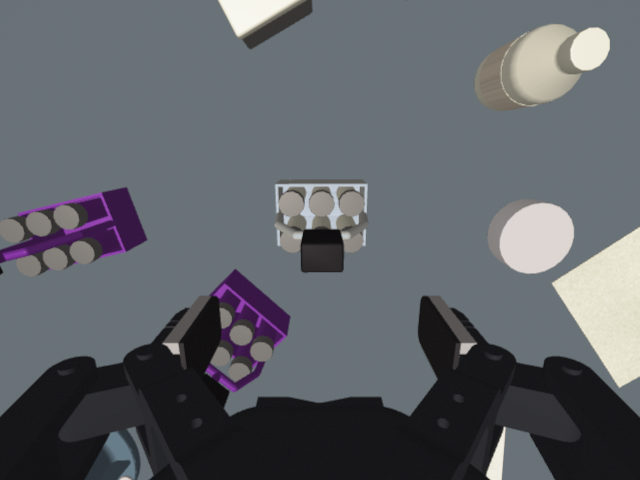

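>>> {"name": "drive_tool", "arguments": {"deltas": [[[0.001,-0.005,0],0],[[0,0,-0.02],0],[[0,0,-0.02],0],[[0,0,-0.02],0],[[0,0,-0.01],0],[[0,0,0],0]]}}

```text
time_s: 2.85
eef_pos: [0.5278, 0.2001, 0.174]
eef_rot: [-0.0, 0.838, 0.545, 0.009]
wrist_force: [-0.2, 0.4, -0.2]
opening: 1.001
```

Run:
```python
from h import *
o=get_obs();print(o['eef_pos'],o['wrist_force'])
c=snap('wrist','3')
print(proj(c,(.523,.2005,.197)))
```

```text
[0.52782725 0.20008524 0.17401281] [-0.18165463  0.35341008 -0.21672998]
[308.692333   294.75935117]
```

View pics/wrist_3.png

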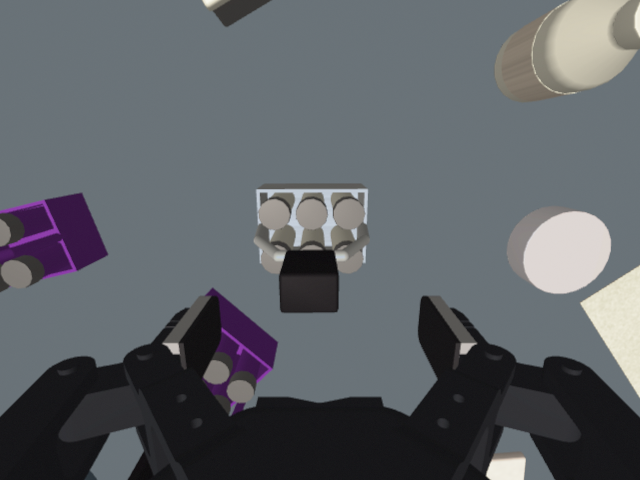

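>>> {"name": "drive_tool", "arguments": {"deltas": [[[-0.005,0.001,0],0],[[0,0,0],0],[[0,0,-0.01],0],[[0,0,-0.006],0],[[0,0,0],0]]}}

```text
time_s: 3.4
eef_pos: [0.5252, 0.2016, 0.1618]
eef_rot: [0.001, 0.838, 0.546, 0.013]
wrist_force: [-0.1, 0.2, -1.0]
opening: 1.003
```

Run:
```python
from h import *
o=get_obs();print(o['eef_pos'],o['wrist_force'])
c=snap('wrist','4');c=snap('side','4')
im=c['frame'][230:350,240:390,::-1];cv2.imwrite('pics/z4.png',cv2.resize(im,None,fx=5,fy=5,interpolation=cv2.INTER_CUBIC))
```

```text
[0.52522947 0.20161119 0.1617978 ] [-0.11271998  0.19503387 -1.0029711 ]
```

View pics/wrist_4.png

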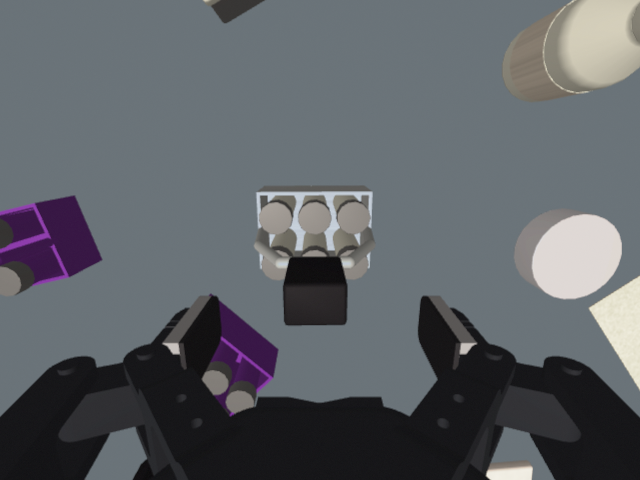

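View pics/z4.png

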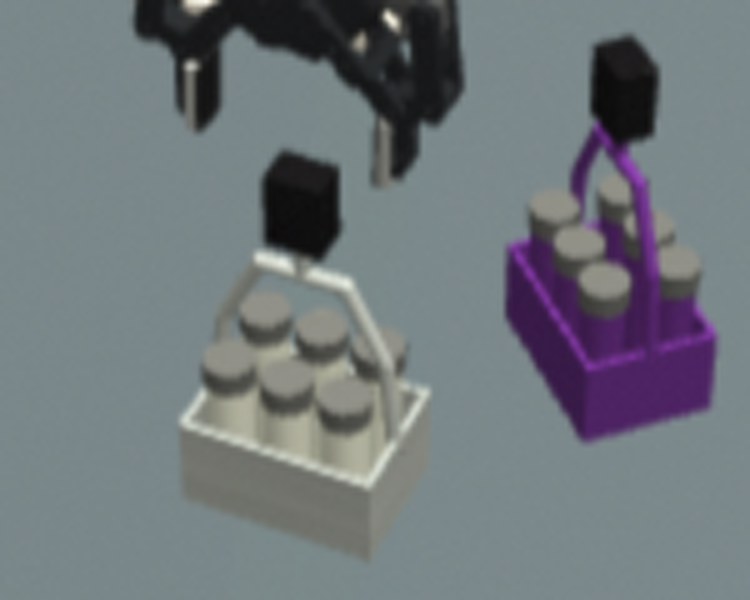

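Run:
```python
from h import *
o=get_obs();p=o['eef_pos'];q=o['eef_rot'];M=R.from_quat([q[1],q[2],q[3],q[0]]).as_matrix()
print(M.round(3))
w=load('wrist_4');s=load('side_4')
for d,y in [(0,0),(-.013,.0425),(-.013,-.0425),(-.032,.0425),(-.032,-.0425)]:
    X=p+M[:,2]*d+M[:,1]*y
    print(d,y,X.round(4),proj(w,X).round(1),((proj(s,X)-[240,230])*5).round(0))
for z in (.155,.197): print(proj(w,(.523,.2005,z)),(proj(s,(.523,.2005,z))-[240,230])*5)
print(rot(w).T@M, M.T@(w['eye']-p))
```

```text
[[ 0.404  0.914  0.023]
 [ 0.914 -0.405  0.012]
 [ 0.02   0.016 -1.   ]]
0 0 [0.5255 0.2016 0.1624] [318.1 275. ] [293. 226.]
-0.013 0.0425 [0.5641 0.1843 0.1761] [399.2 284.5] [210. 177.]
-0.013 -0.0425 [0.4864 0.2187 0.1747] [236.9 284.4] [378. 231.]
-0.032 0.0425 [0.5637 0.184  0.1951] [408.4 301. ] [209. 145.]
-0.032 -0.0425 [0.4859 0.2184 0.1937] [227.4 301. ] [380. 198.]
[314.72916784 273.69858708] [298.75785748 236.39801534]
[315.06426451 306.32251321] [297.49902236 165.22512663]
[[ 2.94865453e-04  9.99999948e-01 -1.32715594e-04]
 [-9.59414059e-01  2.45472134e-04 -2.82001070e-01]
 [-2.82001023e-01  2.10481580e-04  9.59414081e-01]] [ 0.07200831  0.00057778 -0.17522654]
```

The side view shows fingertips at zoom (200,128) and (385,185), about 25 mm higher than the nominal model predicts. I'll part-close, staying clear of the block, to see how the tips swing.

>>> {"name": "drive_tool", "arguments": {"deltas": [[[-0.001,0,0],0],[[0,0,0],0],[[0,0,0],0],[[0,0,0],0]], "gripper": 0.55}}

```text
time_s: 3.9
eef_pos: [0.5248, 0.2017, 0.1628]
eef_rot: [0.001, 0.838, 0.546, 0.013]
wrist_force: [0.3, -0.4, 0.5]
opening: 0.553
```

Run:
```python
from h import *
o=get_obs();print(o['eef_pos'],o['wrist_force'],o['opening'])
c=snap('wrist','5');c=snap('side','5')
im=c['frame'][230:350,240:390,::-1];cv2.imwrite('pics/z5.png',cv2.resize(im,None,fx=5,fy=5,interpolation=cv2.INTER_CUBIC))
```

```text
[0.52482671 0.20169141 0.16280023] [ 0.26834759 -0.41512212  0.54698995] 0.5527205690405558
```

View pics/wrist_5.png

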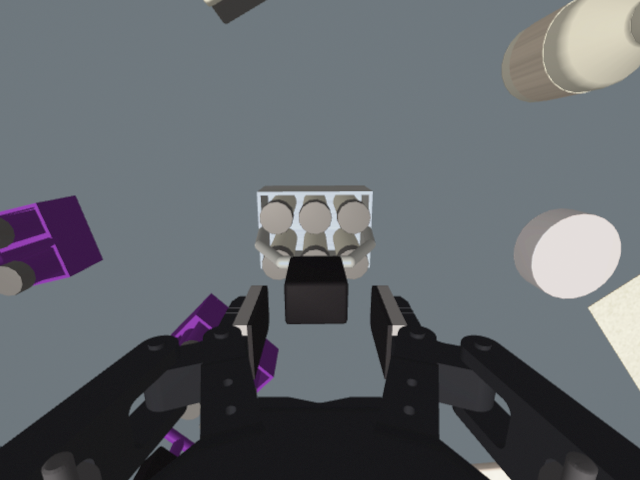

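View pics/z5.png

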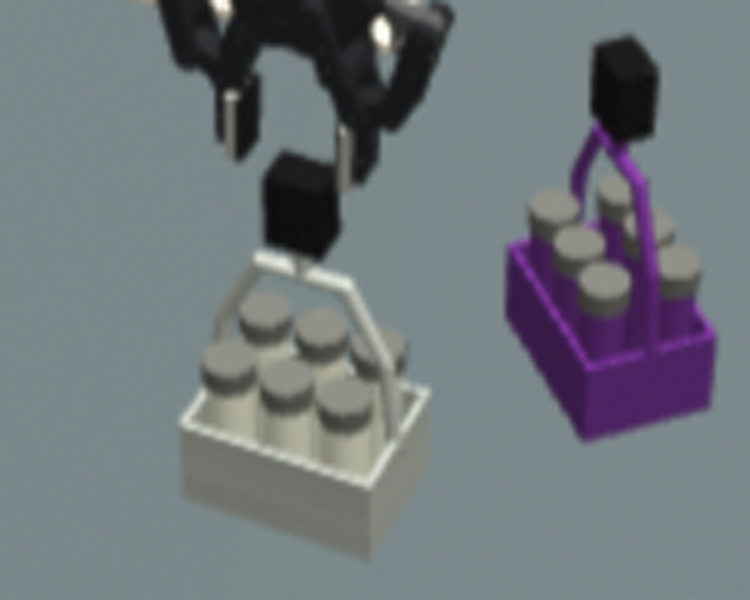

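Run:
```python
from h import *
o=get_obs();p=o['eef_pos'];q=o['eef_rot'];M=R.from_quat([q[1],q[2],q[3],q[0]]).as_matrix()
w=load('wrist_5');s=load('side_5')
for a,b in (((372,288),(240,158)),((268,287),(340,188))):
    X,e=tri([(w,a),(s,(240+b[0]/5-.1*4,230+b[1]/5-.4))]);print(X,e,M.T@(X-p))
for a,b in (((296,323),None),((347,324),None)): print(onz(w,a,.197))
print(onz(w,(285,322),.197),onz(w,(348,322),.197))
```

```text
[0.54981052 0.19974567 0.20130569] [np.float64(0.2), np.float64(0.2)] [ 0.00910156  0.02426081 -0.03790837]
[0.50568212 0.2176475  0.19845749] [np.float64(1.5), np.float64(1.5)] [ 0.00756408 -0.02337861 -0.03590203]
[0.51061613 0.19596312 0.197     ]
[0.53238865 0.18549585 0.197     ]
[0.50611807 0.19858146 0.197     ] [0.53322555 0.18627169 0.197     ]
```

Triangulated, the fingertips sit at z≈0.20, about 36 mm behind the reported TCP, so they are only level with the block's top. I trust the pictures and will go lower in small steps, watching force.

>>> {"name": "drive_tool", "arguments": {"deltas": [[[0,0,-0.007],0],[[0,0,-0.006],0],[[0,0,0],0]]}}

```text
time_s: 4.3
eef_pos: [0.5248, 0.2017, 0.1486]
eef_rot: [0.002, 0.838, 0.546, 0.013]
wrist_force: [-0.1, 0.1, -0.2]
opening: 0.551
```

Run:
```python
from h import *
o=get_obs();print(o['eef_pos'],o['wrist_force'],o['opening'])
c=snap('wrist','6');c=snap('side','6')
im=c['frame'][230:350,240:390,::-1];cv2.imwrite('pics/z6.png',cv2.resize(im,None,fx=5,fy=5,interpolation=cv2.INTER_CUBIC))
```

```text
[0.52477182 0.20166335 0.14864489] [-0.10463108  0.13226253 -0.20010749] 0.5510918027570568
```

View pics/wrist_6.png

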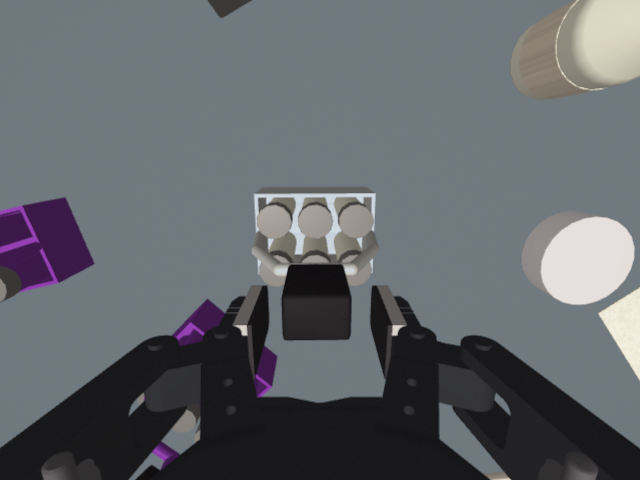

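View pics/z6.png

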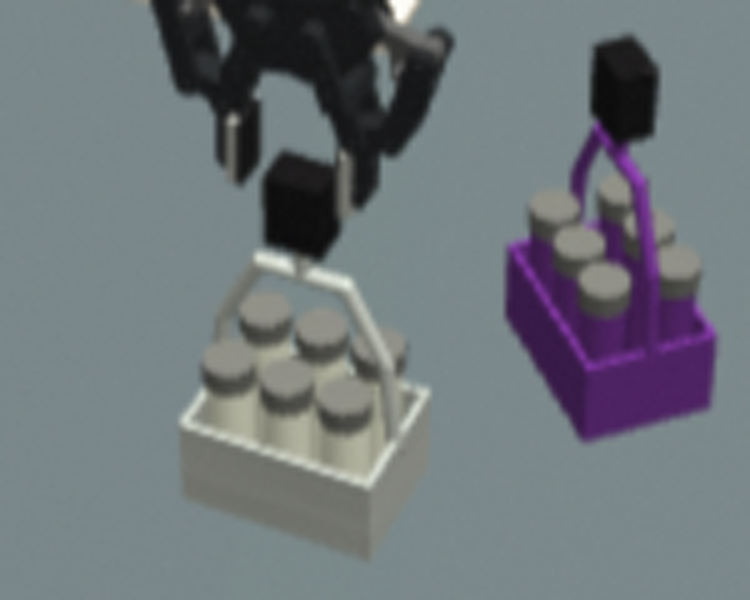

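Consistent: no contact, and the tips are now just below the block top. I'll lower about 22 mm more.

>>> {"name": "drive_tool", "arguments": {"deltas": [[[0,0,-0.007],0],[[0,0,-0.007],0],[[0,0,-0.007],0],[[0,0,0],0]]}}

```text
time_s: 4.8
eef_pos: [0.5252, 0.2017, 0.1266]
eef_rot: [0.002, 0.838, 0.546, 0.014]
wrist_force: [0.6, 0.1, -0.4]
opening: 0.552
```

Run:
```python
from h import *
o=get_obs();print(o['eef_pos'],o['wrist_force'],o['opening'])
c=snap('side','7')
im=c['frame'][230:350,240:390,::-1];cv2.imwrite('pics/z7.png',cv2.resize(im,None,fx=5,fy=5,interpolation=cv2.INTER_CUBIC))
```

```text
[0.5252066  0.20174953 0.12661913] [ 0.59690959  0.12934244 -0.40783379] 0.5517720241516179
```

View pics/z7.png

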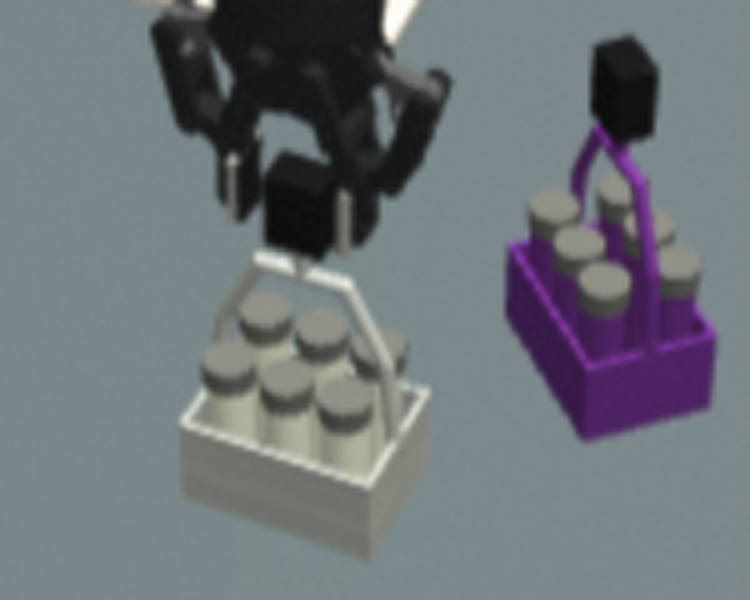

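Pads now span the block from its top to near its underside. Closing.

>>> {"name": "drive_tool", "arguments": {"deltas": [[[0,0,0],0],[[0,0,0],0],[[0,0,0],0],[[0,0,0],0],[[0,0,0],0],[[0,0,0],0]], "gripper": 0}}

```text
time_s: 5.45
eef_pos: [0.5253, 0.2019, 0.1271]
eef_rot: [0.002, 0.838, 0.545, 0.014]
wrist_force: [0.2, 0.7, -1.3]
opening: 0.344
```

>>> {"name": "drive_tool", "arguments": {"deltas": [[[0,0,0.003],0],[[0,0,0.005],0],[[0,0,0.01],0],[[0,0,0.01],0],[[0,0,0],0],[[0,0,0],0]]}}

```text
time_s: 6.05
eef_pos: [0.5233, 0.2014, 0.1555]
eef_rot: [0.001, 0.838, 0.546, 0.012]
wrist_force: [0.4, -0.4, -6.4]
opening: 0.344
```

Run:
```python
from h import *
o=get_obs();print(o['eef_pos'],o['eef_rot'],o['wrist_force'],o['torque'],o['opening'])
c=snap('side','8')
im=c['frame'][230:350,240:390,::-1];cv2.imwrite('pics/z8.png',cv2.resize(im,None,fx=5,fy=5,interpolation=cv2.INTER_CUBIC))
```

```text
[0.52332836 0.20143293 0.15550632] [0.00090204 0.83798588 0.54556261 0.01184404] [ 0.43408241 -0.35395706 -6.44069674] [-0.02446164  0.06211175 -0.06241921] 0.34397289051314206
```

View pics/z8.png

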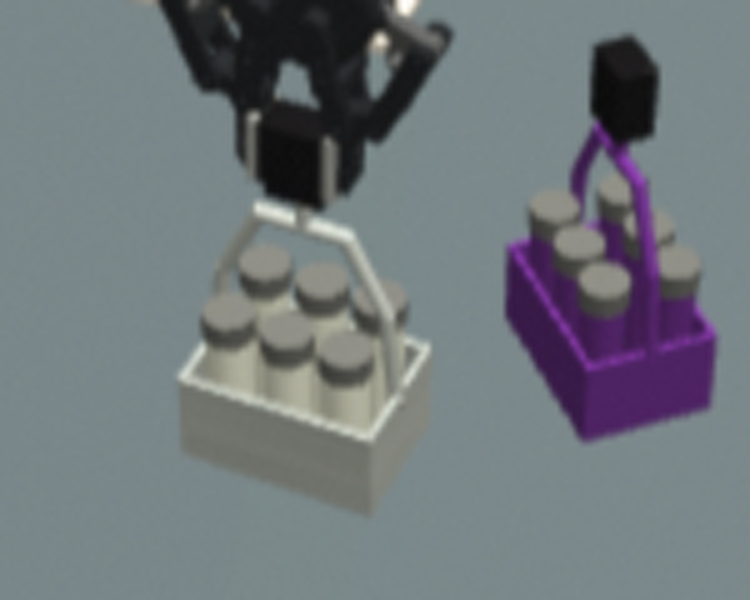

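Lifted cleanly: about 6.2 N on the wrist and the carrier is upright. The bar is at about TCP z + 8 mm. Now up, then across to a stand-off point on the hook's −x side.

>>> {"name": "drive_tool", "arguments": {"deltas": [[[0,0,0.02],0],[[0,0,0.03],0],[[0,0,0.03],0],[[0,0,0.03],0],[[0,0,0.02],0],[[0,-0.005,0.015],0.02],[[0.002,-0.015,0],0.02],[[0.004,-0.025,0],0.02],[[0.004,-0.03,0],0.02],[[0.004,-0.03,0],0.01]]}}

```text
time_s: 7.1
eef_pos: [0.5332, 0.0969, 0.3028]
eef_rot: [-0.001, 0.809, 0.587, 0.01]
wrist_force: [0.4, -0.1, -5.6]
opening: 0.343
```

>>> {"name": "drive_tool", "arguments": {"deltas": [[[0.004,-0.03,0],0],[[0.004,-0.03,0],0],[[0.004,-0.03,0],0],[[0.004,-0.02,0],0],[[0.002,-0.01,0],0],[[0,0,0],0],[[0,0,0],0]]}}

```text
time_s: 7.8
eef_pos: [0.5502, -0.0307, 0.3]
eef_rot: [-0.003, 0.811, 0.585, 0.008]
wrist_force: [0.4, 0.1, -6.2]
opening: 0.341
```

Run:
```python
from h import *
o=get_obs();q=o['eef_rot'];print(o['eef_pos'],q,o['wrist_force'],o['opening'],np.degrees(2*np.arctan2(q[2],q[1]))-90)
snap('side','9');snap('top','9')
```

```text
[ 0.55023771 -0.03074791  0.29998197] [-0.00256844  0.81069386  0.58540697  0.0082185 ] [ 0.39983999  0.13161199 -6.15213443] 0.3413487650951238 -18.333440513174082
```

View pics/side_9.png

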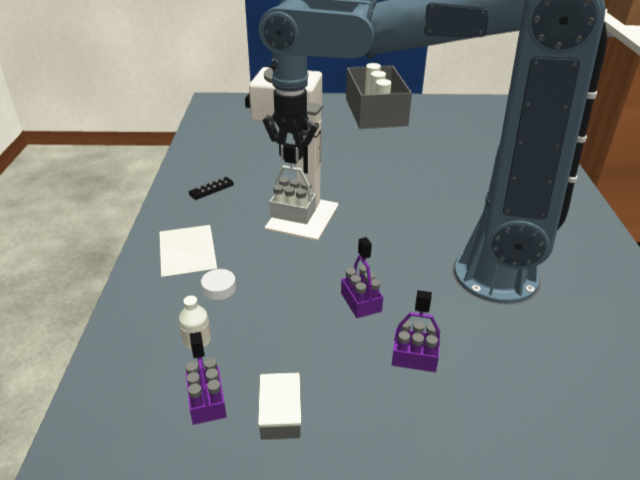

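View pics/top_9.png

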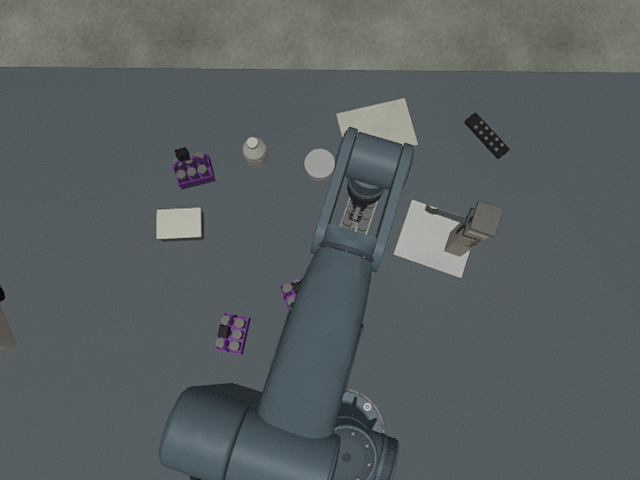

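>>> {"name": "drive_tool", "arguments": {"deltas": [[[0.005,-0.02,0],0],[[0.005,-0.025,0],0],[[0.005,-0.025,0],0],[[0.005,-0.02,0],0],[[0.003,-0.01,0],0],[[0,0,0],0],[[0,0,0],0]]}}

```text
time_s: 8.6
eef_pos: [0.5741, -0.1237, 0.3006]
eef_rot: [-0.004, 0.807, 0.591, 0.01]
wrist_force: [0.1, 1.0, -6.4]
opening: 0.344
```

Run:
```python
from h import *
o=get_obs();q=o['eef_rot'];print(o['eef_pos'],q,o['wrist_force'],o['opening'],np.degrees(2*np.arctan2(q[2],q[1]))-90)
c=snap('wrist','10');snap('side','10');snap('top','10')
for X in [(.5525,-.207,.262),(.551,-.209,.262)]: print(proj(c,X))
```

```text
[ 0.57406259 -0.12371924  0.30056143] [-0.00372204  0.80669905  0.59087436  0.00950202] [ 0.12123146  1.04289253 -6.37446705] 0.3442891984828977 -17.557469699800592
[323.76600113 364.51913205]
[322.64051142 367.27952951]
```

View pics/wrist_10.png

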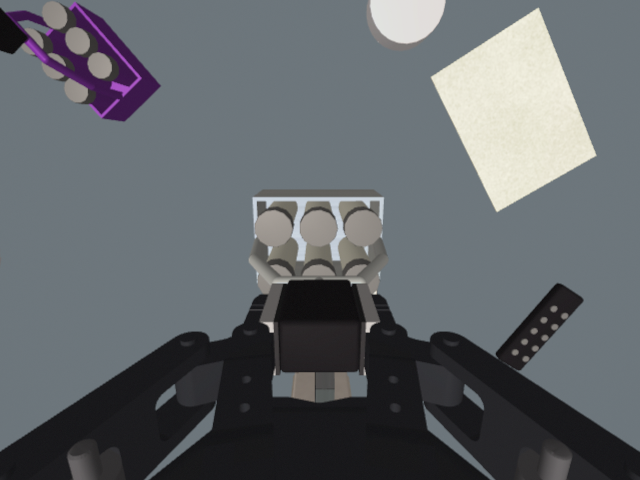

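View pics/top_10.png

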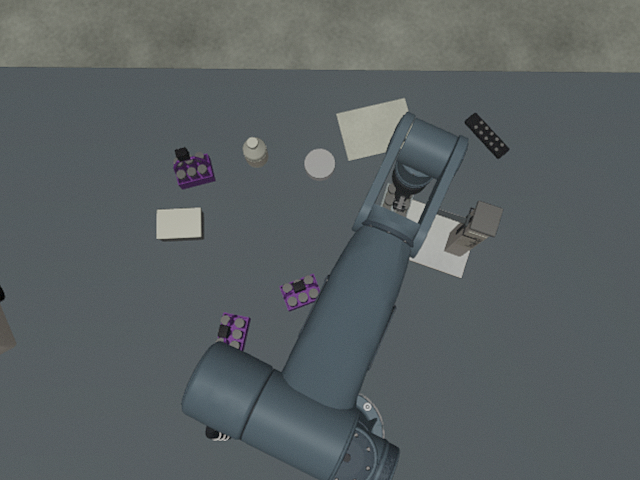

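```bash
cat > bar.py <<'E'
from h import *
def Mq(q): return R.from_quat([q[1],q[2],q[3],q[0]]).as_matrix()
def bar(o):
    pg=np.array([.5253,.2019,.1271]);Mg=Mq([.002,.838,.545,.014]);bg=np.array([.5235,.2010,.135])
    return o['eef_pos']+Mq(o['eef_rot'])@Mg.T@(bg-pg), np.degrees(np.arccos((Mq(o['eef_rot'])@Mg.T)[2,2]))
SEAT=np.array([.551,-.2085,.262]); Xs=np.array([-.319,-.948]); Ys=np.array([.948,-.319])
def rep():
    o=get_obs();b,t=bar(o);d=(b-SEAT); q=o['eef_rot']
    print('t',o['time_s'],'tcp',o['eef_pos'].round(4),'F',o['wrist_force'].round(2),'yaw',(np.degrees(2*np.arctan2(q[2],q[1]))-90).round(2))
    print('bar',b.round(4),'tilt',t.round(2),'rel seat: x %.4f y %.4f z %.4f'%(d[:2]@Xs,d[:2]@Ys,d[2]))
def zoom(n,tag,x,y,w,h,k):
    im=load(f'{n}_{tag}')['frame'][y:y+h,x:x+w,::-1];cv2.imwrite(f'pics/z_{n}_{tag}.png',cv2.resize(im,None,fx=k,fy=k,interpolation=cv2.INTER_CUBIC))
E
python3 - <<'E'
from bar import *
rep(); zoom('side','10',235,80,120,150,4); s=load('side_10')
b,_=bar(get_obs()); print('bar pred zoom',(proj(s,b)-[235,80])*4, 'seat',(proj(s,SEAT)-[235,80])*4)
w=load('wrist_10'); print('strap',onz(w,(315,385),.27),onz(w,(335,385),.27))
for e in ((315,385),(335,385)): print((onz(w,e,.27)[:2]-SEAT[:2])@Ys)
E
```

```text
t 8.75 tcp [ 0.574  -0.1237  0.3007] F [-0.81  0.38 -6.69] yaw -17.52
bar [ 0.5724 -0.1248  0.3087] tilt 0.75 rel seat: x -0.0862 y -0.0064 z 0.0467
bar pred zoom [197.19856002 278.07068394] seat [237.36362146 281.15727409]
strap [ 0.54288617 -0.21591643  0.27      ] [ 0.55672223 -0.22036157  0.27      ]
-0.0053260708058922
0.009208515682454631
```

View pics/z_side_10.png

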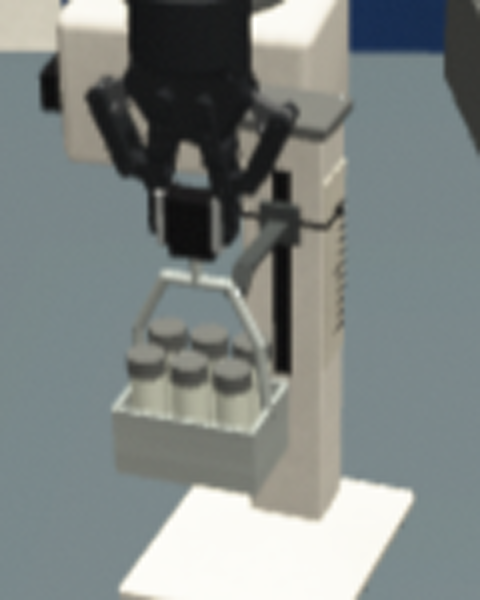

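Bar predicted at (197,278) and seen at (198,277) in the side zoom, so the grasp-to-bar model is good. The wrist view puts the strap about 2 mm to +y of my seat estimate. Advancing over the lip with the bar still 28+ mm above it.

>>> {"name": "drive_tool", "arguments": {"deltas": [[[-0.003,-0.012,-0.004],-0.01],[[-0.003,-0.012,-0.002],-0.01],[[-0.003,-0.012,0],0],[[-0.003,-0.012,0],0],[[-0.003,-0.01,0],0],[[0,0,0],0],[[0,0,0],0]]}}

```text
time_s: 9.45
eef_pos: [0.5568, -0.1869, 0.2944]
eef_rot: [-0.003, 0.813, 0.582, 0.009]
wrist_force: [0.0, 0.2, -5.8]
opening: 0.344
```

Run:
```python
from bar import *
rep()
```

```text
t 9.45 tcp [ 0.5568 -0.1869  0.2944] F [ 0.01  0.2  -5.84] yaw -18.8
bar [ 0.5552 -0.188   0.3023] tilt 0.75 rel seat: x -0.0208 y -0.0026 z 0.0403
```

>>> {"name": "drive_tool", "arguments": {"deltas": [[[-0.001,-0.009,0],0],[[-0.001,-0.008,0],0],[[0,0,0],0],[[0,0,0],0]]}}

```text
time_s: 9.85
eef_pos: [0.5549, -0.2048, 0.2945]
eef_rot: [-0.003, 0.813, 0.582, 0.01]
wrist_force: [0.9, 0.6, -6.0]
opening: 0.343
```

Run:
```python
from bar import *
rep(); snap('side','11');snap('wrist','11');zoom('side','11',235,80,120,150,4)
s=load('side_11');b,_=bar(get_obs()); print('bar pred zoom',(proj(s,b)-[235,80])*4, 'seat',(proj(s,SEAT)-[235,80])*4)
```

```text
t 9.85 tcp [ 0.5549 -0.2048  0.2945] F [ 0.86  0.61 -5.97] yaw -18.75
bar [ 0.5533 -0.2059  0.3025] tilt 0.73 rel seat: x -0.0032 y 0.0014 z 0.0405
bar pred zoom [232.58931119 229.7016565 ] seat [237.36362146 281.15727409]
```

View pics/z_side_11.png

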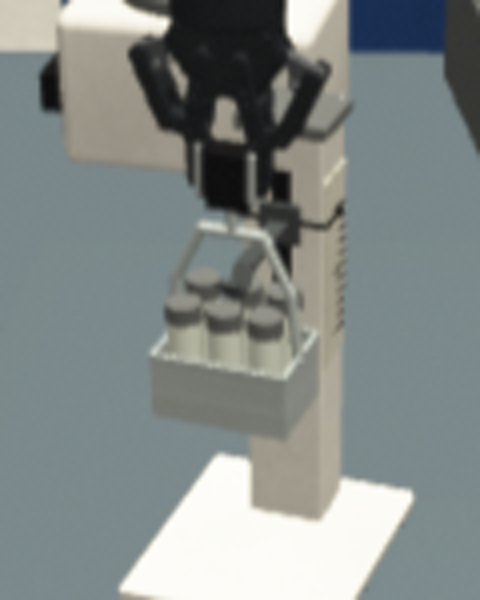

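View pics/wrist_11.png

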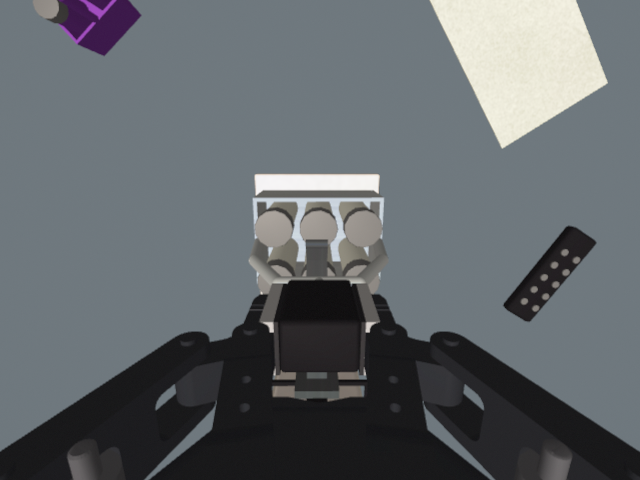

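Run:
```python
from bar import *
w=load('wrist_11')
for e in ((305,240),(328,240),(316,240)):
    X=onz(w,e,.272); d=X[:2]-SEAT[:2]; print(d@Xs,d@Ys)
im=w['frame'][160:300,240:400,::-1];cv2.imwrite('pics/zw11.png',cv2.resize(im,None,fx=4,fy=4,interpolation=cv2.INTER_CUBIC))
```

```text
-0.018813452281462726 -0.005080520501330201
-0.018754214007826155 0.009092937579124216
-0.01878512789703804 0.0016964237047252624
```

View pics/zw11.png

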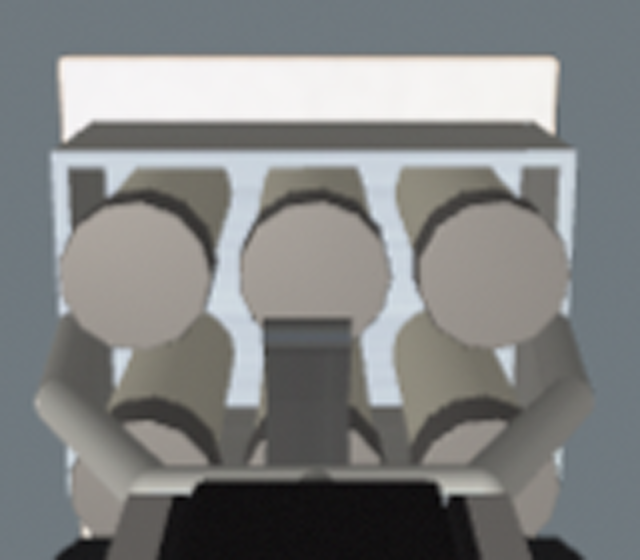

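The hook lip's end is measured at −18.8 mm (expected −18), laterally 2 mm, and the bar is 3 mm short of the seat's centre line. Adjusting and lowering to just above the seat.

>>> {"name": "drive_tool", "arguments": {"deltas": [[[-0.001,-0.003,0],0],[[0,0,-0.006],0],[[0,0,-0.008],0],[[0,0,-0.008],0],[[0,0,-0.004],0],[[0,0,0],0],[[0,0,0],0]]}}

```text
time_s: 10.65
eef_pos: [0.5535, -0.2064, 0.2649]
eef_rot: [-0.004, 0.812, 0.583, 0.009]
wrist_force: [-0.5, 0.1, -5.4]
opening: 0.343
```

Run:
```python
from bar import *
rep(); snap('side','12');zoom('side','12',235,80,120,150,4)
```

```text
t 10.65 tcp [ 0.5535 -0.2064  0.2649] F [-0.5   0.13 -5.37] yaw -18.65
bar [ 0.5519 -0.2075  0.2728] tilt 0.84 rel seat: x -0.0012 y 0.0005 z 0.0108
```

View pics/z_side_12.png

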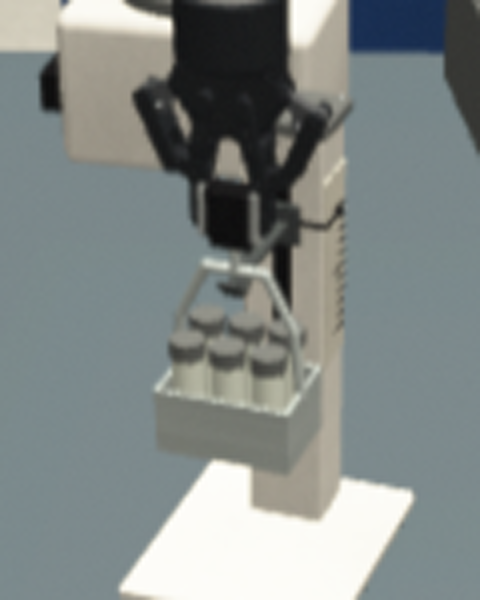

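Lip and notch sit right under the bar. Force noise is about 0.4 N, so I'll average readings here for the full weight.

```bash
cat >> bar.py <<'E'
def avg(n=24):
    F=[];
    for i in range(n): camera('wrist'); F.append(get_obs()['wrist_force'])
    F=np.array(F); print('mean F',F.mean(0).round(3),'sem',(F.std(0)/np.sqrt(n)).round(3)); return F
E
python3 - <<'E'
from bar import *
avg(30); rep()
E
```

```text
mean F [ 0.     0.14  -5.968] sem [0.094 0.086 0.088]
t 12.2 tcp [ 0.5536 -0.2066  0.2652] F [-0.98 -0.17 -5.27] yaw -18.65
bar [ 0.552  -0.2076  0.2731] tilt 0.81 rel seat: x -0.0011 y 0.0006 z 0.0111
```

>>> {"name": "drive_tool", "arguments": {"deltas": [[[0,0,-0.003],0],[[0,0,-0.003],0],[[0,0,-0.003],0],[[0,0,-0.003],0],[[0,0,-0.003],0],[[0,0,-0.003],0],[[0,0,0],0],[[0,0,0],0]]}}

```text
time_s: 13.0
eef_pos: [0.5537, -0.2066, 0.2458]
eef_rot: [-0.004, 0.812, 0.583, 0.009]
wrist_force: [-0.9, 0.8, -4.1]
opening: 0.348
```

Run:
```python
from bar import *
avg(20); rep(); snap('side','13');zoom('side','13',235,80,120,150,4)
```

```text
mean F [-0.413  0.288 -4.711] sem [0.125 0.132 0.127]
t 14.0 tcp [ 0.5537 -0.2066  0.2457] F [ 0.5   0.34 -4.69] yaw -18.66
bar [ 0.5521 -0.2077  0.2536] tilt 0.79 rel seat: x -0.0011 y 0.0007 z -0.0084
```

View pics/z_side_13.png

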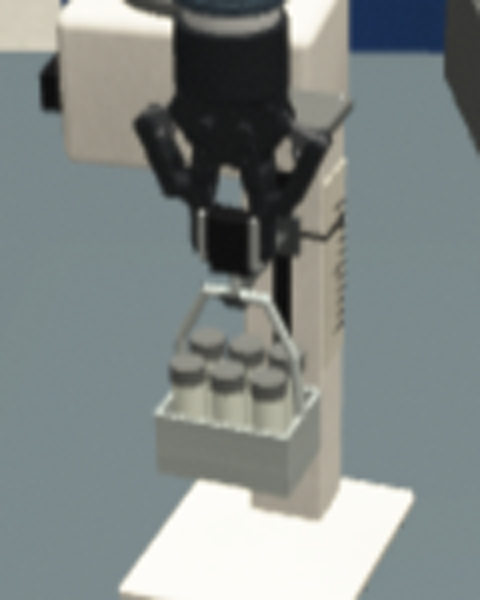

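The bar is seated: the wrist load has dropped by 1.26 N and the pointer is moving down. Continuing slowly, about 0.03 m/s.

>>> {"name": "drive_tool", "arguments": {"deltas": [[[0,0,-0.002],0],[[0,0,-0.003],0],[[0,0,-0.003],0],[[0,0,-0.003],0],[[0,0,-0.003],0],[[0,0,-0.003],0],[[0,0,-0.003],0],[[0,0,-0.003],0],[[0,0,-0.002],0],[[0,0,0],0]]}}

```text
time_s: 15.05
eef_pos: [0.5538, -0.2067, 0.2195]
eef_rot: [-0.003, 0.812, 0.583, 0.01]
wrist_force: [-1.1, 1.2, -1.1]
opening: 0.345
```

Run:
```python
from bar import *
avg(30); rep()
```

```text
mean F [-1.436  0.866 -1.629] sem [0.094 0.085 0.085]
t 16.55 tcp [ 0.5538 -0.2067  0.2197] F [-1.54  1.1  -1.11] yaw -18.65
bar [ 0.5522 -0.2078  0.2276] tilt 0.74 rel seat: x -0.0010 y 0.0009 z -0.0344
```

Measured slope is 0.1185 N/mm, matching the spring. About 13 mm remains. A small sideways force along the bar has built up (about 1.6 N); I'll relieve it with a sub-mm shift while lowering.

>>> {"name": "drive_tool", "arguments": {"deltas": [[[-0.0005,0.0002,-0.002],0],[[0,0,-0.002],0],[[0,0,-0.002],0],[[0,0,-0.002],0],[[0,0,-0.001],0],[[0,0,0],0],[[0,0,0],0]]}}

```text
time_s: 17.25
eef_pos: [0.5538, -0.2067, 0.2105]
eef_rot: [-0.003, 0.812, 0.583, 0.01]
wrist_force: [-1.8, 0.7, -0.5]
opening: 0.343
```

Run:
```python
from bar import *
avg(30); rep()
```

```text
mean F [-1.312  0.882 -0.487] sem [0.089 0.085 0.081]
t 18.75 tcp [ 0.5538 -0.2067  0.2104] F [-0.91  1.01 -1.5 ] yaw -18.65
bar [ 0.5522 -0.2078  0.2183] tilt 0.65 rel seat: x -0.0011 y 0.0009 z -0.0437
```

>>> {"name": "drive_tool", "arguments": {"deltas": [[[-0.0007,0.0003,-0.002],0],[[-0.0007,0.0003,-0.001],0],[[-0.0007,0.0003,-0.0005],0],[[-0.0005,0.0002,0],0],[[0,0,0],0],[[0,0,0],0]]}}

```text
time_s: 19.35
eef_pos: [0.5537, -0.2067, 0.2082]
eef_rot: [0.001, 0.812, 0.583, 0.012]
wrist_force: [0.8, 0.0, -0.1]
opening: 0.344
```

Run:
```python
from bar import *
avg(40); rep(); snap('side','14');zoom('side','14',235,80,120,150,4);print(get_obs()['torque'])
```

```text
mean F [ 1.131  0.132 -0.373] sem [0.079 0.091 0.07 ]
t 21.35 tcp [ 0.5537 -0.2067  0.2082] F [ 1.42  0.11 -0.51] yaw -18.65
bar [ 0.5521 -0.2078  0.2161] tilt 0.27 rel seat: x -0.0011 y 0.0008 z -0.0459
[ 0.07250997 -0.18858687 -0.0535679 ]
```

View pics/z_side_14.png

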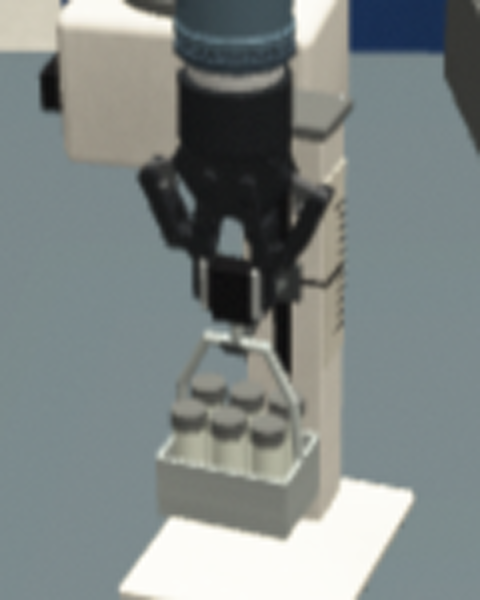

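>>> {"name": "drive_tool", "arguments": {"deltas": [[[0.0006,-0.0002,-0.0012],0],[[0.0004,-0.0001,-0.001],0],[[0,0,-0.0007],0],[[0,0,0],0],[[0,0,0],0]]}}

```text
time_s: 21.9
eef_pos: [0.5538, -0.2067, 0.2045]
eef_rot: [-0.0, 0.812, 0.583, 0.011]
wrist_force: [-0.3, 0.3, 0.4]
opening: 0.341
```

Run:
```python
from bar import *
avg(60); rep(); print(get_obs()['torque'])
```

```text
mean F [-0.174  0.312  0.197] sem [0.063 0.057 0.07 ]
t 24.9 tcp [ 0.5538 -0.2067  0.2045] F [-0.28  0.33  0.2 ] yaw -18.65
bar [ 0.5521 -0.2078  0.2124] tilt 0.4 rel seat: x -0.0011 y 0.0008 z -0.0496
[0.09968092 0.04889218 0.07486954]
```

The spring carries everything: wrist z is +0.2 N (about 1.6 mm past balance) and sideways force is near zero. Ease up 1 mm, then recheck.

>>> {"name": "drive_tool", "arguments": {"deltas": [[[0,0,0.0012],0],[[0,0,0],0],[[0,0,0],0],[[0,0,0],0]]}}

```text
time_s: 25.3
eef_pos: [0.5538, -0.2067, 0.2058]
eef_rot: [-0.0, 0.812, 0.583, 0.011]
wrist_force: [0.7, 0.2, -0.0]
opening: 0.342
```

Run:
```python
from bar import *
avg(40); rep()
```

```text
mean F [ 0.048  0.366 -0.057] sem [0.063 0.061 0.092]
t 27.3 tcp [ 0.5538 -0.2067  0.2058] F [ 0.28  0.55 -0.58] yaw -18.65
bar [ 0.5521 -0.2078  0.2137] tilt 0.4 rel seat: x -0.0011 y 0.0008 z -0.0483
```

Balanced within 0.1 N on every axis that matters. Releasing gently.

>>> {"name": "drive_tool", "arguments": {"deltas": [[[0,0,0],0],[[0,0,0],0],[[0,0,0],0],[[0,0,0],0],[[0,0,0],0]], "gripper": 0.5}}

```text
time_s: 27.8
eef_pos: [0.5538, -0.2071, 0.2058]
eef_rot: [-0.0, 0.812, 0.583, 0.011]
wrist_force: [-0.4, -0.1, -0.7]
opening: 0.499
```

Run:
```python
from bar import *
rep(); snap('side','15');zoom('side','15',235,80,120,150,4);snap('wrist','15')
```

```text
t 27.8 tcp [ 0.5538 -0.2071  0.2058] F [-0.41 -0.1  -0.65] yaw -18.66
bar [ 0.5522 -0.2081  0.2137] tilt 0.4 rel seat: x -0.0007 y 0.0010 z -0.0483
```

View pics/z_side_15.png

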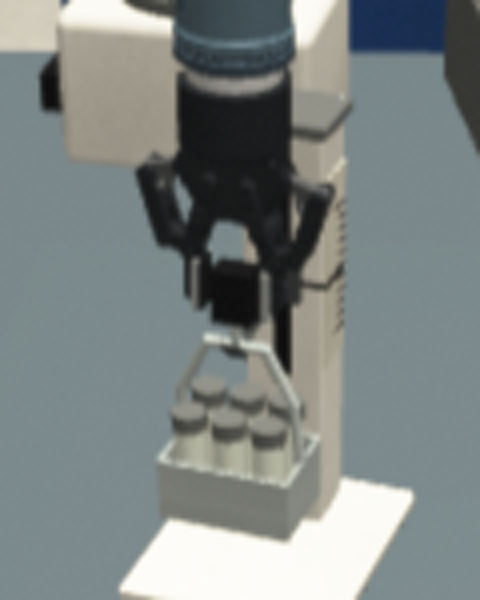

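View pics/wrist_15.png

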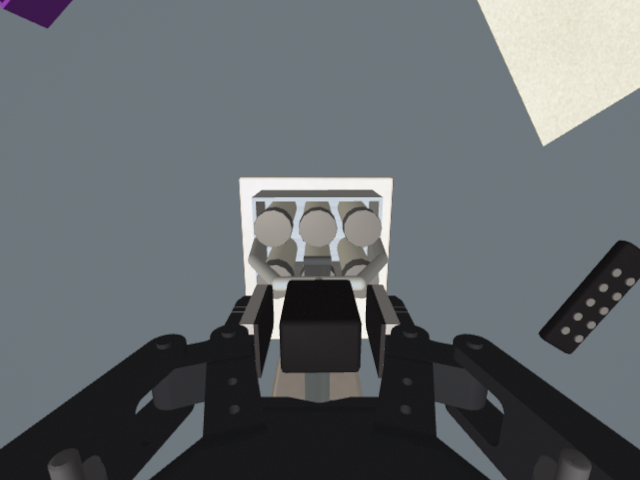

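Released: the carrier hangs at the same height, with equal gaps either side of the block (pads at columns 272 and 367, block 281–358). Opening a little more and withdrawing straight up.

>>> {"name": "drive_tool", "arguments": {"deltas": [[[0,0,0],0],[[0,0,0],0],[[0,0,0.005],0],[[0,0,0.008],0],[[0,0,0.01],0],[[0,0,0.01],0],[[0,0,0],0]], "gripper": 0.75}}

```text
time_s: 28.6
eef_pos: [0.5542, -0.2073, 0.2428]
eef_rot: [0.001, 0.812, 0.583, 0.011]
wrist_force: [0.2, -0.5, 0.7]
opening: 0.752
```

Run:
```python
from bar import *
rep(); snap('side','16');zoom('side','16',235,80,120,150,4)
```

```text
t 28.6 tcp [ 0.5542 -0.2073  0.2428] F [ 0.21 -0.46  0.66] yaw -18.66
bar [ 0.5525 -0.2084  0.2507] tilt 0.33 rel seat: x -0.0006 y 0.0014 z -0.0113
```

View pics/z_side_16.png

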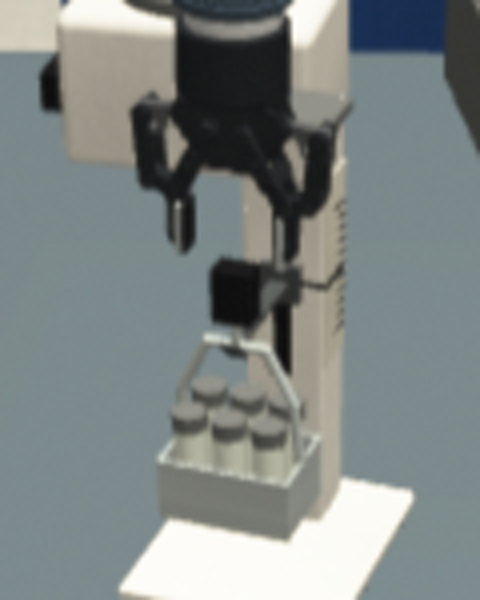

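Clear of the block, and the carrier is undisturbed. I'll go up well above, then check stillness in two frames.

>>> {"name": "drive_tool", "arguments": {"deltas": [[[0,0,0.02],0],[[0,0,0.02],0],[[0,0,0.03],0],[[0,0,0.03],0],[[0,0,0.02],0],[[0.005,0.02,0],0],[[0.01,0.03,0],0],[[0.01,0.03,0],0],[[0.005,0.02,0],0],[[0,0,0],0]]}}

```text
time_s: 29.65
eef_pos: [0.5823, -0.1037, 0.3641]
eef_rot: [-0.002, 0.813, 0.582, 0.01]
wrist_force: [-0.4, -0.8, -0.0]
opening: 0.752
```

>>> {"name": "drive_tool", "arguments": {"deltas": [[[0,0,0],0],[[0,0,0],0],[[0,0,0],0]]}}

```text
time_s: 29.95
eef_pos: [0.5818, -0.1049, 0.3634]
eef_rot: [-0.002, 0.813, 0.582, 0.01]
wrist_force: [-0.7, -0.9, 0.4]
opening: 0.749
```

Run:
```python
from bar import *
rep(); fr=[]
for i in range(14): fr.append(camera('side')['frame'].astype(int))
snap('side','17');a=fr[0];
y,x=slice(140,225),slice(268,330)
print('max diff carrier region vs first:',[int(np.abs(f-a)[y,x].mean(2).max()) for f in fr], [round(np.abs(f-a)[y,x].mean(),2) for f in fr])
s0=load('side_0')['frame'].astype(int)
d=np.abs(fr[-1]-s0).mean(2)
for n,(x0,y0,x1,y1) in dict(bottle=(175,290,215,350),dishes=(197,265,240,302),tipbox=(255,368,305,440),p1=(180,355,230,425),p2=(340,260,385,318)).items(): print(n,d[y0:y1,x0:x1].mean().round(2))
zoom('side','17',235,80,120,150,4)
```

```text
t 29.95 tcp [ 0.5818 -0.1049  0.3634] F [-0.68 -0.9   0.44] yaw -18.87
bar [ 0.5801 -0.1059  0.3713] tilt 0.65 rel seat: x -0.1065 y -0.0051 z 0.1093
max diff carrier region vs first: [0, 3, 8, 9, 8, 9, 9, 9, 3, 3, 9, 9, 9, 8] [np.float64(0.0), np.float64(0.48), np.float64(0.48), np.float64(0.49), np.float64(0.49), np.float64(0.49), np.float64(0.48), np.float64(0.49), np.float64(0.48), np.float64(0.48), np.float64(0.49), np.float64(0.49), np.float64(0.48), np.float64(0.49)]
bottle 3.3
dishes 3.19
tipbox 2.15
p1 2.91
p2 2.71
```

View pics/side_17.png

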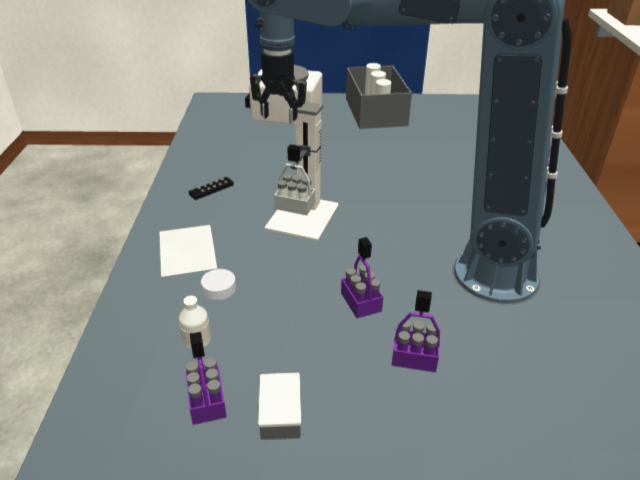

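View pics/z_side_17.png

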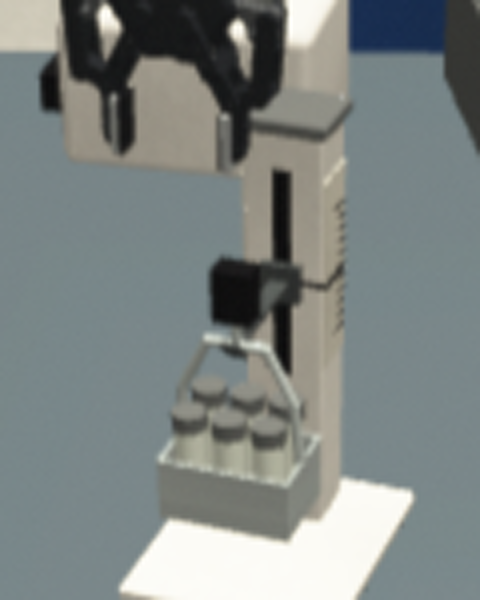

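The carrier hangs still in the hook: frame differences are at noise level, and the pointer is about midway between the marks. The arm is clear and the other things are where they were. Handing in.

```bash
python3 -c "
from bench import hand_in; print(hand_in())"
```

```text
the job is handed in; nothing more can be done
None
```

I gripped the steel carrier by its black block across the 30 mm side, lifted it upright, and brought its bar over the lip from the scale's −x side into the notch. I lowered it at about 0.03 m/s and let go only once the spring carried the full weight. The job was handed in at about 31 s.

- **Weight:** the wrist read about 5.97 N, roughly 0.61 kg, before the bar was seated. The hook ended about 46 to 48 mm down, well short of the last mark. The measured spring slope was 0.1185 N/mm, against 0.12 stated.
- **Release:** the mean wrist force just before letting go was −0.06 N vertically and under 0.4 N sideways. The carrier showed no visible shift afterwards.
- **Last checks:** 14 successive side frames showed the carrier and pointer still. The gripper was clear, and the bottle, dishes and tip box looked unmoved.

**What disagreed or went off:**
- With the gripper part open, the fingertips were about 36 mm behind the reported TCP, more than the description implies. I went by the pictures and lowered further before gripping.
- The lowering overshot balance by about 1.6 mm, so I raised 1.2 mm before release.
- A sideways force of up to about 1.7 N built up along the bar while lowering. I relieved it before letting go.
- Hook speed was not measured directly. I inferred it from the commanded steps.

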